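# Stow the offcut and draw the cover shut

## Task

Lay the small hardwood offcut flat in the open bay of the wooden parts case, on the robot's side. Then shut that bay with the green sliding cover: it has no handle, so press on its top with the fingertips and drag it toward the robot by friction until it is fully home against the front wall. Press gently, the panel is thin and cracks above about 30 N; leave the carton, jar and bottles where they stand.

Things in the scene. Friction and masses are not known exactly. Their poses are not given: they have to be found in the camera images.
- case: Light wooden case fixed to the bench, slightly turned, 250 (x) x 150 (y) x 48 mm high; origin: centre of its underside, z up, -x end = front, toward the robot. Side walls 10, end walls 9, floor 4 mm. A cross wall at x = 0 (8 mm thick, 30 high) parts a front and a rear bay, each 112 (x) x 130 (y) mm inside. A green cover with a black ribbed patch slides along x in grooves in the side walls.
- front_bay (a point): Centre of the front bay's inner floor: in the case's frame (-60, 0, 4) mm. Axes as the case's.
- cover_mid (a point): Moves with the cover: over its middle, at the case's rim height (48 mm); axes as the case's. Cover: 120 (x) x 130 (y) x 5 mm. Its top lies 2 to 12 mm below this point, at an unmeasured level that differs every time: feel for it. It yields 1 mm per 25 N, resists sliding with 5.5 N: press with 15 to 22 N and drag slowly (about 30 mm/s, no jerks) or the fingers slip; cracks above 30 N.
- cover (a joint): How far the cover has been drawn toward the case's front (-x of the case), m: 0 = over the rear bay, against the rear wall; 0.112 = fully home over the front bay, against the front wall (a hard stop). It stays where it is left.
- offcut: Hardwood offcut, a brown block 42 (x) x 70 (y) x 20 mm high, 50 g; origin at the centre of its underside. Lies flat on the bench on one side of the case.
- offcut_mid (a point): Centre of the offcut, 10 mm above its underside; axes as the offcut's (x across its 42 mm width, y along its 70 mm length).
- carton: White carton 55 x 85 x 30 mm, loose, on the other side of the case; origin under its centre. Leave it alone.
- jar: Clear screw jar with a red lid, 68 mm across, 95 mm high, loose; origin under its centre. Leave it alone.
- flask: Tall clear bottle with a white cap, 68 mm across, 210 mm high, loose; origin under its centre. Leave it alone.
- glue: Yellow glue bottle with a red cap, 54 mm across, 160 mm high, loose; origin under its centre. Leave it alone.

How it is judged:
By the outcome, as a careful person would: the job done as asked, in the order asked, and still so for the second after the job is handed in, with the robot touching nothing.
It also fails if it takes over 51 s, if anything falls off the work surface, if the arm or the gripper's body presses on something with over 40 N, if the wrist force passes 120 N, or if a joint passes its speed limit or range.

## Robot

A 6-joint arm with a two-finger parallel gripper is mounted at the origin on the work surface; the furniture and walls round the work are solid. World frame = base frame: x ahead of the robot, y to its left, z up, the work surface at z = 0. Lengths are in m, angles in rad, forces in N, time in s.
With the tool pointing down it reaches from about 0.25 to 0.775 m from the base axis. Payload 8.9 kg.
Tool frame: the origin (TCP) lies midway between the tips of the shut fingers; the grasp point (between the pads) lies robot.grip_depth behind it (robot.grip_depth is the distance from the TCP to the grasp point, in m); z points along the fingers, y is the direction in which the jaws open and shut (so a half turn about z gives the same grasp; the last joint's range is limited). The gripper opens to 85 mm and grips with 20 to 120 N. Pads are 22 mm wide; open, the fingers measure 114 mm over their backs; the gripper's body (76 mm by 85 mm) begins 54 mm behind the grasp point. The pads swing forward as they close: fully open they stand 13 mm farther back than shut.
Start: joints at [1.025, 0.291, -0.153, 1.127, 0, 1.431], TCP at [0.208, 0.482, 0.231] pointing down, gripper open.
Joint ranges: [-2.52, 2.52], [-0.91, 1.74], [-1.3, 1.37], [-1.96, 2.02], [-1.52, 1.47], [-3.14, 3.14]. Speed limits (rad/s): [2.22, 2.22, 2.79, 3.14, 3.14, 3.14].

## Interface

Orientations are given as a rotation vector (axis times angle).
In Python, from bench import monitor, viewer, workorder, nets, robot gives the robot as it stands. The module is installed in compiled form; this text tells all that it offers.
- The arm moves only by the shell command python3 -m jog 'ROWS' [OPENING] [FORCE]. ROWS is JSON, a list of rows, each a list of 6 numbers: the shift along the tool's x, y, z in units of 40 cm (1.0 is 40 cm), then the turn, a rotation vector about the tool's x, y, z in units of 360 degrees (1.0 is 360 degrees). A call has 1 to 5 rows; each row is the pose to reach, as a shift and turn from the pose commanded when the call began, along the tool's axes at that moment, turning the shorter way round; what a row does not reach only later rows make up. A row lasts 1/8 s, in which the tool goes at most 62.5 mm and 10.7 degrees, less where a joint would pass 70% of its speed; a pose out of reach is approached as far as the arm can. A call with a number of a shift or a turn outside -1 to 1 is refused whole. A call with a gripper value outside its range is refused whole. OPENING is the closure, from -1 (fully open) to 1 (shut), so that 0 is half open, set as the call begins (- or left out, the last holds). The fingers move at their own pace and stop on an object; FORCE is the grip in N (left out, the last holds). Time passes only in rows, so rows that repeat a pose let the fingers close. It gives the time, the measured TCP pose, the force and the opening at its end, in the units of the state.
- monitor.sense(): the state, without advancing time (a new reading comes with each control period).
- viewer.snapshot(name): name is "scene" or "top"; returns the picture (480x640x3 uint8, red, green, blue); there is no depth.
- viewer.camera_params(name): a dict with "K" (3x3 intrinsics, pixels), "D" ([k1, k2, p1, p2, k3] as OpenCV has them; the pictures are not rectified), "rvec" (rotation vector, rad) and "tvec" (3), from world to camera coordinates, as OpenCV has them. Camera axes: x right, y down, z forward; pixel columns grow to the right and rows downward; lengths in m; the calibration is good to about 2 mm. A picture is of the moment at which its call begins. camera_params takes no time and is no camera call.
- workorder.job_done(): hands the job in, once; it reports no verdict.
Trained networks look in the newest picture that a camera, given by its name, has taken for a name from the list of things; names that differ only in an ending like _2 or _b are one class to them, and where a whole thing is asked for, a point or a joint stands for the part that bears it (a point fixed in the world has none). Each returns a list of dicts, best first, with "score" (0 to 1); they miss things now and then, are a little off and sometimes report something else, mostly with a low value. They report only what shows in the picture. A call takes as long as a camera call.
- nets.search_frame(camera, query): "pixel" ([column, row] in pixels, amid what is visible of it).
The state is a dict: "time_s": time; "joint_positions": joint angles; "joint_velocities": joint speeds; "effort": joint torques, N m; "eef_pos": TCP position; "eef_rot": TCP orientation; "force": force on the tool from outside, world axes, zero at the start; "moment": the same for the moment, N m; "gripper_width": opening from 0.0 (shut) to 1.0 (fully open).
Only numpy, scipy, OpenCV 4.12 (cv2) and the standard library are available. Lean on these libraries where they do the work, as an engineer would, in place of code of your own. Each camera call takes 0.05 s, during which the arm holds its last target. There are 200 camera calls.

## Working session

There is one attempt and no reset: what is moved stays moved. The work goes in short steps, Python scripts to look and compute and a shell command to move; the robot and the scene stay as the last step left them, time stands still between calls to the robot, and variables do not carry over. Pictures are saved under pics/ and viewed, about 8 in all and at most 12, crops included, and the job is handed in when it is done.

```bash
mkdir -p pics
cat > h.py <<'E'
import numpy as np, cv2
from scipy.spatial.transform import Rotation as R
from bench import monitor, viewer, workorder, nets, robot
def snap(c,name):
    im=viewer.snapshot(c); cv2.imwrite(f'pics/{name}.png',cv2.cvtColor(np.asarray(im),cv2.COLOR_RGB2BGR)); return im
def cam(c):
    p=viewer.camera_params(c); return [np.array(p[k],float) for k in("K","D","rvec","tvec")]
def px2w(c,pts,z):
    K,D,r,t=cam(c); u=cv2.undistortPoints(np.array(pts,float).reshape(-1,1,2),K,D).reshape(-1,2)
    M=cv2.Rodrigues(r)[0]; o=-M.T@t.ravel(); d=np.c_[u,np.ones(len(u))]@M
    return o+d*((z-o[2])/d[:,2])[:,None]
def w2px(c,P):
    K,D,r,t=cam(c); return cv2.projectPoints(np.array(P,float).reshape(-1,1,3),r,t,K,D)[0].reshape(-1,2)
def st():
    s=monitor.sense(); print({k:np.round(s[k],4) for k in("time_s","eef_pos","eef_rot","force","gripper_width")}); return s
E
python3 - <<'E'
from h import *
st(); print(robot.grip_depth)
for c in("top","scene"):
    snap(c,c+'0')
    K,D,r,t=cam(c); print(c,-cv2.Rodrigues(r)[0].T@t.ravel(),K[0,0])
    for q in("offcut","case","cover","carton","jar","flask","glue"):
        print(q,[(np.round(d["pixel"]),round(d["score"],2)) for d in nets.search_frame(c,q)[:2]])
E
```

```text
{'time_s': np.float64(0.0), 'eef_pos': array([0.2075, 0.4818, 0.2307]), 'eef_rot': array([-6.3450e-01, -3.0764e+00,  2.0000e-03]), 'force': array([ 0.9721, -0.0307, -0.1087]), 'gripper_width': np.float64(1.0014)}
0.0187
top [0.38807755 0.0361993  1.11980261] 477.5511764105736
offcut [(array([444., 235.]), 0.89)]
case [(array([338., 212.]), 0.81)]
cover [(array([332., 189.]), 0.65)]
carton [(array([235., 242.]), 0.88)]
jar [(array([197., 303.]), 0.97)]
flask [(array([249., 180.]), 0.62), (array([441., 240.]), 0.44)]
glue [(array([447., 176.]), 0.78), (array([333., 210.]), 0.56)]
scene [-0.01978919 -0.73497268  0.80564198] 483.6185080170731
offcut [(array([394., 331.]), 0.89)]
case [(array([360., 249.]), 0.96), (array([396., 333.]), 0.61)]
cover [(array([377., 239.]), 0.61)]
carton [(array([295., 212.]), 0.73), (array([392., 335.]), 0.45)]
jar [(array([236., 198.]), 0.78)]
flask [(array([350., 186.]), 0.59)]
glue [(array([454., 293.]), 0.97)]
```

View pics/top0.png

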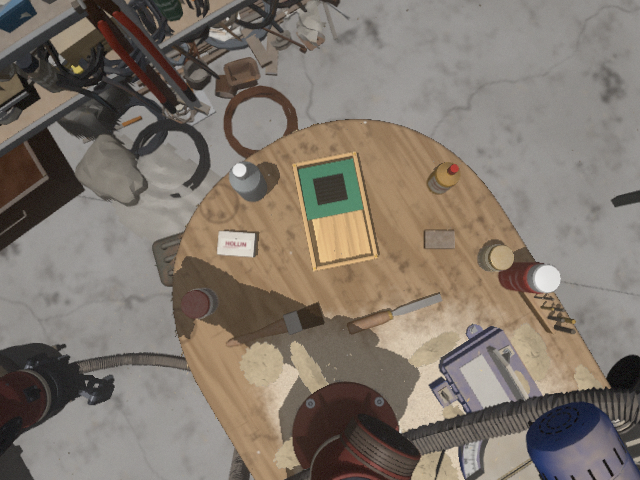

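View pics/scene0.png

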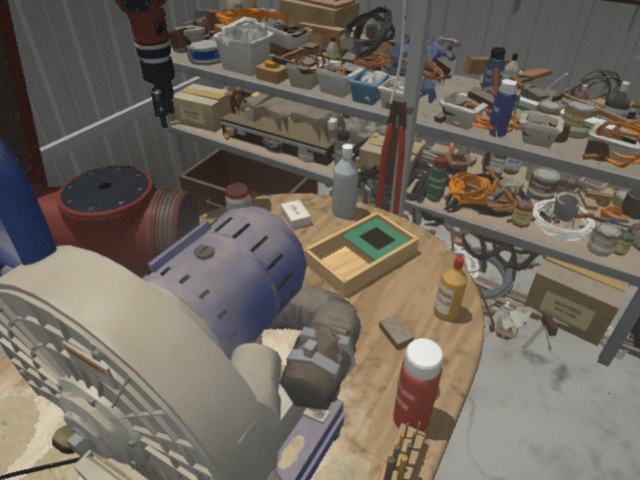

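Run:
```python
import cv2
im=cv2.imread('pics/top0.png')[120:300,190:490]
cv2.imwrite('pics/top0c.png',cv2.resize(im,None,fx=2.6,fy=2.6,interpolation=cv2.INTER_CUBIC))
```

```text
(no output)
```

View pics/top0c.png

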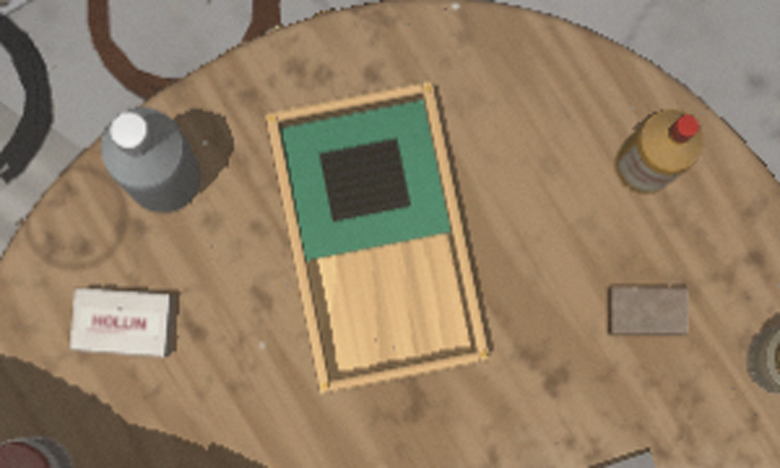

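The top view shows the case outline with rim corners at about px (293,164), (357,152), (378,256) and (315,270). Its open front bay faces the robot. The offcut is at (440,239), with its long side across the image, and the glue bottle, carton and flask are clear of it. Next I'll fit the poses.

```bash
cat >> h.py <<'E'
from scipy.optimize import least_squares
def fit(c,px,L,x0):
    L=np.array(L,float)
    def W(p):
        s,k=np.sin(p[2]),np.cos(p[2]); return np.c_[p[0]+k*L[:,0]-s*L[:,1],p[1]+s*L[:,0]+k*L[:,1],L[:,2]]
    r=least_squares(lambda p:(w2px(c,W(p))-px).ravel(),x0); print('fit',r.x,np.degrees(r.x[2]),'res px',np.abs(r.fun).max()); return r.x
E
python3 - <<'E'
from h import *
f=lambda a:np.array(a,float)/2.6+[190,120]-0.3
a,b=.125,.075
case=fit('top',f([(267,115),(433,84),(490,353),(324,391)]),[(a,b,.048),(a,-b,.048),(-a,-b,.048),(-a,b,.048)],[.5,0,0])
a,b=.021,.035
off=fit('top',f([(610,285),(688,285),(688,334),(610,333)]),[(a,b,.02),(a,-b,.02),(-a,-b,.02),(-a,b,.02)],[.5,-.2,0])
np.save('poses.npy',[case,off])
s,k=np.sin(case[2]),np.cos(case[2])
print('front bay',case[:2]+np.array([k,s])*-.06,'cover mid',case[:2]+np.array([k,s])*.056)
# net check with scene
print('scene proj offcut',w2px('scene',[off[0],off[1],.01]),'case',w2px('scene',[case[0],case[1],.03]),'cover',w2px('scene',[*(case[:2]+np.array([k,s])*.056),.042]))
se=monitor.sense(); print(np.round(R.from_rotvec(se['eef_rot']).as_matrix(),3))
# other objs
for n,q,z in(('glue',(447,176),.08),('carton',(235,242),.03),('flask',(249,180),.1),('jar2',(495,257),.05)): print(n,px2w('top',[q],z))
E
```

```text
fit [0.51844855 0.00768334 0.17738924] 10.163654943424403 res px 1.9668710287403428
fit [ 0.44850353 -0.23251969 -0.0359124 ] -2.0576288399353917 res px 0.4314840420589121
front bay [ 0.45939008 -0.00290429] cover mid [0.57356978 0.01756512]
scene proj offcut [[396.91117599 330.87202485]] case [[363.0888789  248.82028052]] cover [[379.55306268 236.08312408]]
[[-0.918  0.396  0.   ]
 [ 0.396  0.918  0.   ]
 [-0.     0.    -1.   ]]
glue [[ 0.58368896 -0.24142842  0.08      ]]
carton [[0.45267711 0.23900109 0.03      ]]
flask [[0.58223182 0.19390083 0.1       ]]
jar2 [[ 0.4018027  -0.35089272  0.05      ]]
```

```bash
cat >> h.py <<'E'
def go(p,yaw,tilt=None):
    "print shift/turn in jog units for TCP p, tool y at yaw (deg), tool down"
    s=st(); Rc=R.from_rotvec(s['eef_rot']); y=np.radians(yaw)
    Y=np.array([np.cos(y),np.sin(y),0]); Z=np.array([0,0,-1.]); X=np.cross(Y,Z)
    d=Rc.inv().apply(np.array(p)-s['eef_pos'])/.4; t=(Rc.inv()*R.from_matrix(np.c_[X,Y,Z])).as_rotvec()/(2*np.pi)
    print('row',np.round(d,4),np.round(t,4),'mm',np.round(np.linalg.norm(d)*400),'joints',np.round(s['joint_positions'],2))
E
python3 - <<'E'
from h import *
case,off=np.load('poses.npy')
im=cv2.imread('pics/top0.png'); S=6
im=cv2.resize(im[145:280,285:385],None,fx=S,fy=S*0.74,interpolation=cv2.INTER_CUBIC)
s,k=np.sin(case[2]),np.cos(case[2])
def dr(L,col):
    L=np.array(L); W=np.c_[case[0]+k*L[:,0]-s*L[:,1],case[1]+s*L[:,0]+k*L[:,1],L[:,2]]
    q=((w2px('top',W)-[285,145]+.5)*[S,S*.74]).astype(int); cv2.polylines(im,[q.reshape(-1,1,2)],True,col,1)
for a,b,z,c in((.125,.075,.048,(0,0,255)),(.116,.065,.048,(255,0,0)),(.125,.075,0,(0,255,255))): dr([(a,b,z),(a,-b,z),(-a,-b,z),(-a,b,z)],c)
dr([(.116,.065,.041),(.116,-.065,.041),(-.004,-.065,.041),(-.004,.065,.041)],(255,0,255))
cv2.imwrite('pics/ov.png',im)
go((.4485,-.2325,.2),-2)
E
```

```text
{'time_s': np.float64(0.8), 'eef_pos': array([0.2077, 0.4822, 0.2313]), 'eef_rot': array([0.6346, 3.0768, 0.    ]), 'force': array([ 0.4699, -0.1129, -0.0366]), 'gripper_width': np.float64(0.9976)}
row [-1.2597 -1.4027  0.0784] [0.     0.     0.1908] mm 755.0 joints [ 1.02  0.29 -0.15  1.13 -0.    1.43]
```

View pics/ov.png

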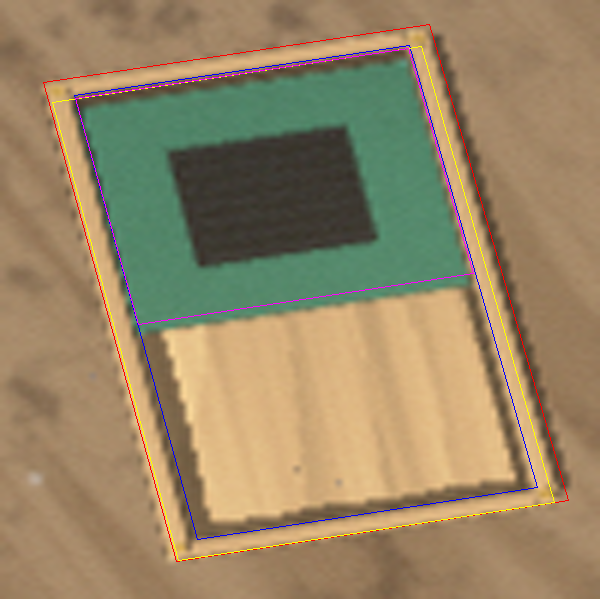

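```bash
python3 -m jog '[[-0.63,-0.7,0.04,0,0,0.095],[-0.63,-0.7,0.04,0,0,0.095],[-0.63,-0.7,0.04,0,0,0.095],[-0.63,-0.7,0.04,0,0,0.095],[-0.63,-0.7,0.04,0,0,0.095]]' -1 40; python3 -c "
from h import *
go((.4485,-.2325,.2),-2)"
```

```text
time_s: 1.42
eef_pos: [0.3082, 0.1847, 0.2183]
eef_rot: [1.511, 2.753, 0.002]
force: [1.4, -0.6, 1.3]
gripper_width: 0.999
{'time_s': np.float64(1.425), 'eef_pos': array([0.3082, 0.1847, 0.2183]), 'eef_rot': array([1.5106e+00, 2.7534e+00, 1.5000e-03]), 'force': array([ 1.389 , -0.5806,  1.3292]), 'gripper_width': np.float64(0.9988)}
row [-1.0682 -0.2646  0.0458] [0.0002 0.     0.0958] mm 441.0 joints [ 0.34 -0.02 -0.56  1.03 -0.    1.34]
```

```bash
python3 -m jog '[[-0.97,-0.25,0.045,0,0,0.096],[-0.97,-0.25,0.045,0,0,0.096],[-0.97,-0.25,0.045,0,0,0.096],[-0.97,-0.25,0.045,0,0,0.096],[-0.97,-0.25,0.045,0,0,0.096]]' -1 40; python3 -c "
from h import *
go((.4485,-.2325,.06),-2)"
```

```text
time_s: 2.05
eef_pos: [0.4048, -0.1128, 0.2042]
eef_rot: [2.262, 2.179, 0.001]
force: [1.3, 0.8, 0.2]
gripper_width: 0.998
{'time_s': np.float64(2.05), 'eef_pos': array([ 0.4048, -0.1128,  0.2042]), 'eef_rot': array([2.2618e+00, 2.1790e+00, 9.0000e-04]), 'force': array([1.3241, 0.8357, 0.2137]), 'gripper_width': np.float64(0.998)}
row [-0.2949  0.12    0.3608] [ 0.0002  0.     -0.0004] mm 192.0 joints [-0.45  0.11 -0.46  1.    0.    1.16]
```

```bash
python3 -m jog '[[-0.15,0.06,0.02,0,0,0],[-0.29,0.12,0.08,0,0,0],[-0.295,0.12,0.22,0,0,0],[-0.295,0.12,0.32,0,0,0],[-0.295,0.12,0.32,0,0,0]]' -1 40
python3 - <<'E'
from h import *
snap('top','t1')
im=cv2.imread('pics/t1.png')[180:300,380:540]; a=cv2.resize(im,None,fx=4,fy=4,interpolation=cv2.INTER_CUBIC)
cv2.imwrite('pics/t1c.png',a)
go((.4485,-.2325,.004),-2)
E
```

```text
time_s: 2.68
eef_pos: [0.446, -0.2289, 0.0738]
eef_rot: [-2.258, -2.177, 0.002]
force: [0.3, 0.2, 0.7]
gripper_width: 1.001
{'time_s': np.float64(2.725), 'eef_pos': array([ 0.4475, -0.2297,  0.0758]), 'eef_rot': array([-2.2596e+00, -2.1795e+00,  6.0000e-04]), 'force': array([ 0.6941, -0.3324,  0.0862]), 'gripper_width': np.float64(0.9957)}
row [-0.0072  0.0031  0.1796] [-0.0003 -0.0002 -0.0002] mm 72.0 joints [-0.62  0.4  -0.45  0.73  0.    0.99]
```

View pics/t1c.png

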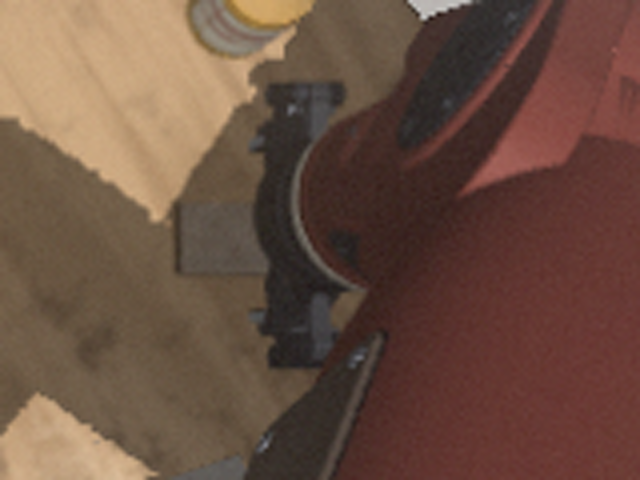

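The offcut lies centred between the open jaws, at crop px (225,238), and nothing is touching it. I'll descend and grip.

```bash
python3 -m jog '[[-0.004,0.003,0.09,0,0,0],[-0.007,0.003,0.15,0,0,0],[-0.007,0.003,0.18,0,0,0],[-0.007,0.003,0.18,0,0,0],[-0.007,0.003,0.18,0,0,0]]' -1 40; python3 -m jog '[[0,0,0,0,0,0],[0,0,0,0,0,0],[0,0,0,0,0,0],[0,0,0,0,0,0],[0,0,0,0,0,0]]' 1 40;python3 -m jog '[[0,0,0,0,0,0],[0,0,0,0,0,0]]' 1 40
```

```text
time_s: 3.35
eef_pos: [0.4501, -0.2334, 0.0053]
eef_rot: [2.26, 2.18, 0.001]
force: [-0.5, 0.0, -0.2]
gripper_width: 1.0
time_s: 3.98
eef_pos: [0.4494, -0.2331, 0.0045]
eef_rot: [2.261, 2.181, 0.0]
force: [-2.2, 0.9, 7.0]
gripper_width: 0.482
time_s: 4.22
eef_pos: [0.4494, -0.2331, 0.0045]
eef_rot: [2.261, 2.181, 0.0]
force: [-0.9, 0.9, 6.5]
gripper_width: 0.479
```

```bash
python3 -m jog '[[0,0,-0.06,0,0,0],[0,0,-0.18,0,0,0],[0,0,-0.3,0,0,0],[0,0,-0.36,0,0,0],[0,0,-0.36,0,0,0]]' 1 40; python3 -c "
from h import *
go((.457,-.003,.14),10.2)"
```

```text
time_s: 4.85
eef_pos: [0.4502, -0.2337, 0.1498]
eef_rot: [2.259, 2.179, 0.001]
force: [0.8, 1.4, -1.0]
gripper_width: 0.482
{'time_s': np.float64(4.85), 'eef_pos': array([ 0.4502, -0.2337,  0.1498]), 'eef_rot': array([2.2586e+00, 2.1785e+00, 1.1000e-03]), 'force': array([ 0.7518,  1.4276, -1.0062]), 'gripper_width': np.float64(0.4822)}
row [ 0.577  -0.004   0.0233] [ 0.0004  0.0004 -0.0341] mm 231.0 joints [-0.62  0.32 -0.34  0.91  0.    0.98]
```

```bash
python3 -m jog '[[0.1,0,0,0,0,-0.017],[0.25,0,0,0,0,-0.034],[0.4,-0.002,0.01,0,0,-0.034],[0.52,-0.004,0.023,0,0,-0.034],[0.577,-0.004,0.023,0,0,-0.034]]'; python3 -m jog '[[0,0,0,0,0,0],[0,0,0,0,0,0]]'
python3 - <<'E'
from h import *
snap('top','t2'); snap('scene','s2')
a=cv2.imread('pics/t2.png')[130:290,270:430]; b=cv2.imread('pics/s2.png')[150:310,260:460]
cv2.imwrite('pics/c2.png',np.hstack([cv2.resize(a,(400,400)),cv2.resize(b,(400,400))]))
go((.457,-.003,.012),10.2)
E
```

```text
time_s: 5.48
eef_pos: [0.4544, 0.0002, 0.1373]
eef_rot: [-2.011, -2.41, 0.002]
force: [0.8, -0.1, -0.1]
gripper_width: 0.476
time_s: 5.72
eef_pos: [0.4556, -0.0028, 0.1382]
eef_rot: [-2.015, -2.409, 0.001]
force: [-0.1, 0.2, -0.9]
gripper_width: 0.481
{'time_s': np.float64(5.825), 'eef_pos': array([ 0.4558, -0.0032,  0.1385]), 'eef_rot': array([-2.0171e+00, -2.4082e+00,  6.0000e-04]), 'force': array([ 0.2951,  0.0021, -0.1852]), 'gripper_width': np.float64(0.4804)}
row [-1.000e-04  3.100e-03  3.162e-01] [-0.0001  0.     -0.0003] mm 127.0 joints [-0.17  0.24 -0.48  0.85 -0.    1.23]
```

View pics/c2.png

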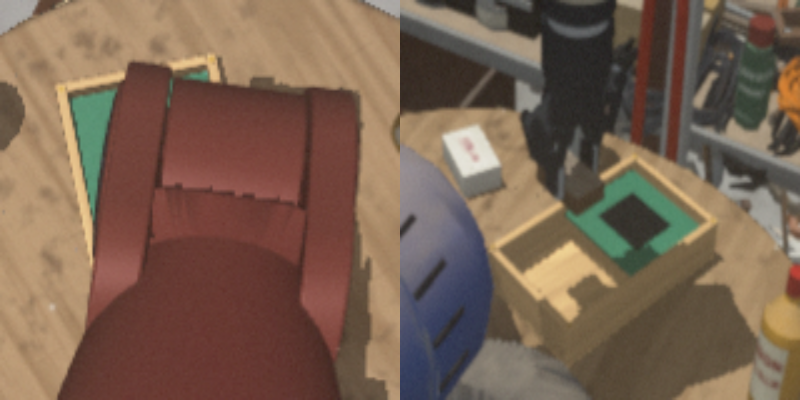

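The scene view shows the block held level over the case, and the front bay is clear below it. I'll lower it.

```bash
python3 -m jog '[[0,0.003,0.08,0,0,0],[0,0.003,0.18,0,0,0],[0,0.003,0.26,0,0,0],[0,0.003,0.3,0,0,0],[0,0.003,0.316,0,0,0]]'; python3 -m jog '[[0,0,0,0,0,0],[0,0,0.005,0,0,0],[0,0,0.008,0,0,0],[0,0,0.008,0,0,0]]'
```

```text
time_s: 6.45
eef_pos: [0.4565, -0.0028, 0.0115]
eef_rot: [-2.017, -2.407, 0.001]
force: [-1.0, -0.0, -1.8]
gripper_width: 0.481
time_s: 6.95
eef_pos: [0.4573, -0.002, 0.0095]
eef_rot: [2.015, 2.409, 0.0]
force: [-0.0, -0.3, -0.7]
gripper_width: 0.482
```

```bash
python3 -m jog '[[0,0,0.003,0,0,0],[0,0,0.003,0,0,0]]'; python3 -m jog '[[0,0,0,0,0,0],[0,0,0,0,0,0],[0,0,0,0,0,0]]' -0.3;  python3 -m jog '[[0,0,-0.04,0,0,0],[0,0,-0.12,0,0,0],[0,0,-0.24,0,0,0],[0,0,-0.36,0,0,0],[0,0,-0.36,0,0,0]]'
```

```text
time_s: 7.2
eef_pos: [0.4573, -0.002, 0.0085]
eef_rot: [2.015, 2.409, 0.0]
force: [-2.2, 1.1, 7.7]
gripper_width: 0.482
time_s: 7.58
eef_pos: [0.4571, -0.002, 0.0079]
eef_rot: [-2.016, -2.41, 0.0]
force: [0.4, 0.2, -0.8]
gripper_width: 0.65
time_s: 8.2
eef_pos: [0.4595, -0.0024, 0.1552]
eef_rot: [2.012, 2.406, 0.005]
force: [-0.3, 1.1, -0.2]
gripper_width: 0.648
```

```bash
python3 -c "
from h import *
go((.5715,.0172,.075),10.2)"; python3 -m jog '[[0,0,0,0,0,0],[0,0,0,0,0,0]]' 1 60
python3 - <<'E'
from h import *
snap('scene','s3'); b=cv2.imread('pics/s3.png')[180:310,280:450]
cv2.imwrite('pics/c3.png',cv2.resize(b,None,fx=4,fy=4))
go((.5715,.0172,.075),10.2)
E
```

```text
{'time_s': np.float64(8.2), 'eef_pos': array([ 0.4595, -0.0024,  0.1552]), 'eef_rot': array([2.0122, 2.4055, 0.005 ]), 'force': array([-0.2867,  1.0694, -0.1666]), 'gripper_width': np.float64(0.6481)}
row [-0.0008  0.2831  0.2022] [ 0.0009  0.0003 -0.0001] mm 139.0 joints [-0.16  0.22 -0.46  0.88 -0.    1.23]
time_s: 8.45
eef_pos: [0.4561, -0.0019, 0.1508]
eef_rot: [-2.014, -2.408, 0.002]
force: [-0.4, 0.0, 1.3]
gripper_width: 0.232
{'time_s': np.float64(8.5), 'eef_pos': array([ 0.4562, -0.0019,  0.1508]), 'eef_rot': array([-2.0145e+00, -2.4080e+00,  1.9000e-03]), 'force': array([-0.0067, -0.5794, -0.1397]), 'gripper_width': np.float64(0.1445)}
row [-0.0041  0.2926  0.1889] [-0.0004 -0.0001 -0.0001] mm 139.0 joints [-0.16  0.23 -0.46  0.88 -0.    1.23]
```

View pics/c3.png

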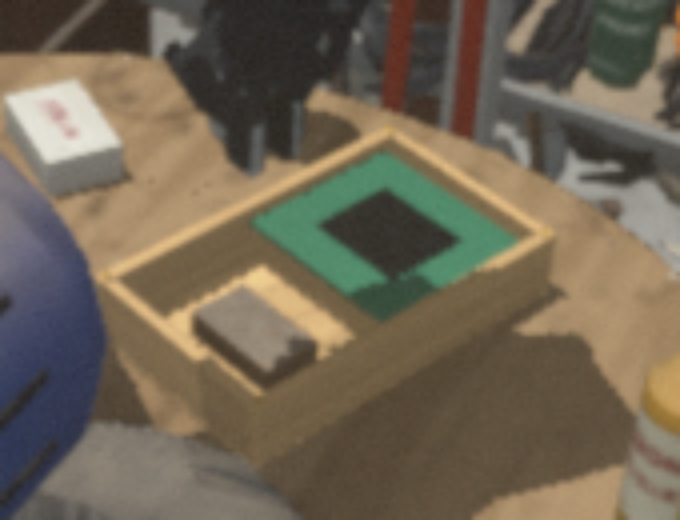

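The block lies flat in the front bay, at crop px (255,330). The cover is undisturbed over the rear bay. Next I'll move over it with the fingers shut.

```bash
python3 -m jog '[[-0.001,0.1,0,0,0,0],[-0.003,0.22,0.02,0,0,0],[-0.004,0.292,0.1,0,0,0],[-0.004,0.292,0.18,0,0,0],[-0.004,0.292,0.189,0,0,0]]' 1 60; python3 -m jog '[[0,0,0.02,0,0,0],[0,0,0.035,0,0,0],[0,0,0.045,0,0,0],[0,0,0.045,0,0,0],[0,0,0.045,0,0,0]]' ; python3 -c "
from h import *
go((.5715,.0172,.05),10.2)"
```

```text
time_s: 9.12
eef_pos: [0.5699, 0.0174, 0.0734]
eef_rot: [-2.012, -2.406, 0.006]
force: [-0.3, 0.2, 0.3]
gripper_width: -0.001
time_s: 9.75
eef_pos: [0.5726, 0.017, 0.0588]
eef_rot: [2.015, 2.409, 0.001]
force: [-0.5, -0.5, -0.1]
gripper_width: -0.002
{'time_s': np.float64(9.75), 'eef_pos': array([0.5726, 0.017 , 0.0588]), 'eef_rot': array([2.0155e+00, 2.4093e+00, 5.0000e-04]), 'force': array([-0.4512, -0.4932, -0.0614]), 'gripper_width': np.float64(-0.0016)}
row [ 0.0009 -0.0025  0.022 ] [ 0.0001  0.     -0.0001] mm 9.0 joints [-0.1   0.53 -0.27  0.77  0.    1.3 ]
```

```bash
python3 -m jog '[[0,0,0.012,0,0,0],[0,0,0.024,0,0,0],[0,0,0.028,0,0,0],[0,0,0.028,0,0,0]]'; python3 -m jog '[[0,0,0.001,0,0,0],[0,0,0.002,0,0,0],[0,0,0.002,0,0,0]]'
```

```text
time_s: 10.25
eef_pos: [0.5722, 0.017, 0.047]
eef_rot: [-2.016, -2.409, 0.0]
force: [0.2, 1.1, -0.4]
gripper_width: -0.001
time_s: 10.62
eef_pos: [0.5724, 0.017, 0.0465]
eef_rot: [2.016, 2.41, 0.0]
force: [-1.0, 0.6, -0.3]
gripper_width: -0.003
```

```bash
python3 -m jog '[[0,0,0.001,0,0,0],[0,0,0.002,0,0,0],[0,0,0.002,0,0,0]]';  python3 -m jog '[[0,0,0.001,0,0,0],[0,0,0.002,0,0,0],[0,0,0.002,0,0,0]]'
```

```text
time_s: 11.0
eef_pos: [0.5723, 0.017, 0.0456]
eef_rot: [-2.016, -2.41, 0.0]
force: [0.8, -0.5, -0.2]
gripper_width: 0.001
time_s: 11.38
eef_pos: [0.5723, 0.017, 0.0448]
eef_rot: [-2.016, -2.41, 0.0]
force: [-0.7, -0.3, -0.5]
gripper_width: 0.003
```

```bash
python3 -m jog '[[0,0,0.001,0,0,0],[0,0,0.002,0,0,0],[0,0,0.002,0,0,0]]';  python3 -m jog '[[0,0,0.001,0,0,0],[0,0,0.002,0,0,0],[0,0,0.002,0,0,0]]'
```

```text
time_s: 11.75
eef_pos: [0.5723, 0.017, 0.044]
eef_rot: [-2.016, -2.41, 0.0]
force: [0.2, -0.3, -1.4]
gripper_width: -0.002
time_s: 12.12
eef_pos: [0.5723, 0.017, 0.0432]
eef_rot: [-2.016, -2.41, 0.0]
force: [0.1, -0.5, 0.5]
gripper_width: -0.0
```

```bash
python3 -m jog '[[0,0,0.001,0,0,0],[0,0,0.002,0,0,0],[0,0,0.002,0,0,0]]'
```

```text
time_s: 12.5
eef_pos: [0.5723, 0.017, 0.0424]
eef_rot: [-2.016, -2.41, 0.0]
force: [0.5, 0.7, -0.5]
gripper_width: -0.001
```

```bash
python3 -m jog '[[0,0,0.001,0,0,0],[0,0,0.002,0,0,0],[0,0,0.002,0,0,0]]';  python3 -m jog '[[0,0,0.001,0,0,0],[0,0,0.002,0,0,0],[0,0,0.002,0,0,0]]'
```

```text
time_s: 12.88
eef_pos: [0.5723, 0.017, 0.0416]
eef_rot: [-2.016, -2.41, 0.0]
force: [-0.1, -0.2, 0.3]
gripper_width: 0.002
time_s: 13.25
eef_pos: [0.5723, 0.017, 0.0408]
eef_rot: [-2.016, -2.41, 0.0]
force: [0.9, 0.6, -0.5]
gripper_width: -0.001
```

```bash
python3 -m jog '[[0,0,0.001,0,0,0],[0,0,0.002,0,0,0],[0,0,0.002,0,0,0]]';  python3 -m jog '[[0,0,0.001,0,0,0],[0,0,0.002,0,0,0],[0,0,0.002,0,0,0]]'
```

```text
time_s: 13.62
eef_pos: [0.5723, 0.017, 0.04]
eef_rot: [-2.016, -2.41, 0.0]
force: [0.7, 0.4, -1.5]
gripper_width: 0.0
time_s: 14.0
eef_pos: [0.5723, 0.017, 0.0392]
eef_rot: [-2.016, -2.41, 0.0]
force: [-1.0, 0.2, 1.2]
gripper_width: -0.002
```

```bash
python3 -m jog '[[0,0,0.001,0,0,0],[0,0,0.002,0,0,0],[0,0,0.002,0,0,0]]'
```

```text
time_s: 14.38
eef_pos: [0.5723, 0.017, 0.0384]
eef_rot: [-2.016, -2.41, 0.0]
force: [0.0, 0.1, 0.1]
gripper_width: -0.003
```

```bash
python3 -m jog '[[0,0,0.001,0,0,0],[0,0,0.001,0,0,0],[0,0,0.001,0,0,0]]'
```

```text
time_s: 14.75
eef_pos: [0.5724, 0.017, 0.0381]
eef_rot: [2.016, 2.41, 0.0]
force: [-1.5, 0.4, 3.3]
gripper_width: 0.001
```

```bash
python3 -m jog '[[0,0,0.001,0,0,0],[0,0,0.001,0,0,0],[0,0,0.001,0,0,0]]'
```

```text
time_s: 15.12
eef_pos: [0.5724, 0.017, 0.038]
eef_rot: [2.016, 2.409, 0.0]
force: [-0.8, -0.5, 6.3]
gripper_width: 0.001
```

```bash
python3 -m jog '[[0,0,0.001,0,0,0],[0,0,0.002,0,0,0],[0,0,0.003,0,0,0],[0,0,0.003,0,0,0]]'
```

```text
time_s: 15.62
eef_pos: [0.5725, 0.017, 0.0375]
eef_rot: [2.015, 2.409, 0.001]
force: [-4.5, 1.0, 14.5]
gripper_width: -0.001
```

```bash
python3 -m jog '[[0,0,0.001,0,0,0],[0,0,0.001,0,0,0],[0,-0.003,0.001,0,0,0],[0,-0.009,0.001,0,0,0],[0,-0.017,0.001,0,0,0]]'
```

```text
time_s: 16.25
eef_pos: [0.569, 0.0163, 0.0377]
eef_rot: [2.012, 2.407, 0.008]
force: [5.8, 3.9, 9.6]
gripper_width: -0.001
```

```bash
python3 -m jog '[[0,0,0.001,0,0,0],[0,0,0.002,0,0,0],[0,0,0.002,0,0,0]]'
```

```text
time_s: 16.62
eef_pos: [0.5686, 0.0162, 0.0373]
eef_rot: [2.013, 2.407, 0.007]
force: [1.9, 3.7, 16.1]
gripper_width: -0.001
```

```bash
python3 -m jog '[[0,-0.004,0,0,0,0],[0,-0.012,0.0,0,0,0],[0,-0.02,0.0,0,0,0],[0,-0.028,0.0,0,0,0]]'
```

```text
time_s: 17.12
eef_pos: [0.5585, 0.0144, 0.0374]
eef_rot: [2.012, 2.406, 0.009]
force: [6.0, 4.2, 14.4]
gripper_width: 0.001
```

```bash
python3 -m jog '[[0,-0.008,0.0005,0,0,0],[0,-0.016,0.0005,0,0,0],[0,-0.024,0.0005,0,0,0],[0,-0.032,0.0005,0,0,0]]'
python3 - <<'E'
from h import *
snap('scene','s4'); b=cv2.imread('pics/s4.png')[180:310,280:450]
cv2.imwrite('pics/c4.png',cv2.resize(b,None,fx=4,fy=4)); st()
E
```

```text
time_s: 17.62
eef_pos: [0.546, 0.0123, 0.0373]
eef_rot: [2.012, 2.406, 0.01]
force: [5.8, 5.8, 15.7]
gripper_width: -0.0
{'time_s': np.float64(17.675), 'eef_pos': array([0.5456, 0.0122, 0.0373]), 'eef_rot': array([2.0118, 2.4065, 0.0093]), 'force': array([ 4.4001,  5.1033, 15.4764]), 'gripper_width': np.float64(-0.0009)}
```

View pics/c4.png

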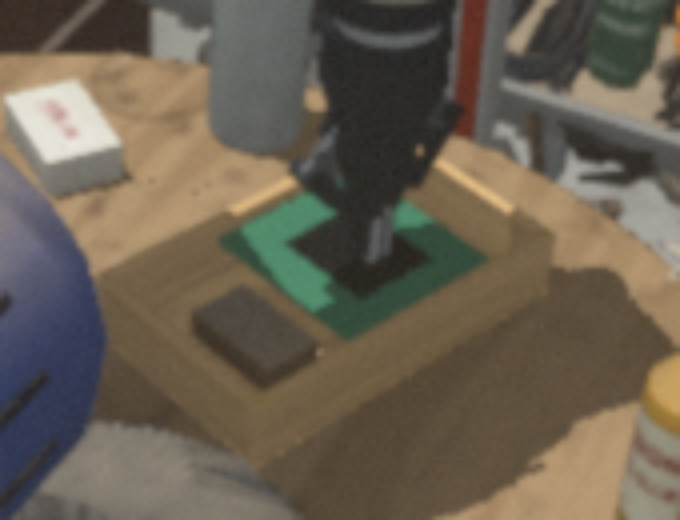

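The cover is moving with the fingers: its front edge has crossed the cross wall, to about crop px (345,335). I'll continue, easing off the sideways load a little.

```bash
python3 -m jog '[[0.0005,-0.007,0.0005,0,0,0],[0.001,-0.015,0.0005,0,0,0],[0.0015,-0.023,0.0005,0,0,0],[0.002,-0.031,0.0005,0,0,0],[0.002,-0.039,0.0005,0,0,0]]'
```

```text
time_s: 18.3
eef_pos: [0.5309, 0.0097, 0.0372]
eef_rot: [2.011, 2.405, 0.009]
force: [5.7, 2.3, 15.9]
gripper_width: 0.0
```

```bash
python3 -m jog '[[0,-0.009,0.0005,0,0,0],[0,-0.018,0.0005,0,0,0],[0,-0.027,0.0005,0,0,0],[0,-0.036,0.0005,0,0,0],[0,-0.045,0.0005,0,0,0]]'
```

```text
time_s: 18.92
eef_pos: [0.5133, 0.0066, 0.0371]
eef_rot: [2.011, 2.405, 0.01]
force: [4.3, 4.6, 17.8]
gripper_width: -0.002
```

```bash
python3 -m jog '[[0.0003,-0.009,0,0,0,0],[0.0005,-0.018,0,0,0,0],[0.001,-0.027,0,0,0,0],[0.001,-0.036,0,0,0,0],[0.001,-0.045,0,0,0,0]]'
```

```text
time_s: 19.55
eef_pos: [0.4956, 0.0036, 0.037]
eef_rot: [2.011, 2.405, 0.009]
force: [5.7, 2.3, 18.3]
gripper_width: 0.001
```

```bash
python3 -m jog '[[0,-0.009,0,0,0,0],[0,-0.018,0,0,0,0],[0.0005,-0.027,0,0,0,0],[0.0005,-0.036,0,0,0,0],[0.0005,-0.045,0,0,0,0]]'
```

```text
time_s: 20.18
eef_pos: [0.4779, 0.0005, 0.0369]
eef_rot: [2.011, 2.405, 0.009]
force: [5.9, 1.5, 18.5]
gripper_width: -0.002
```

```bash
python3 -m jog '[[0,-0.007,0,0,0,0],[0,-0.013,0,0,0,0],[0.0005,-0.019,0,0,0,0],[0.0005,-0.024,0,0,0,0]]'
```

```text
time_s: 20.68
eef_pos: [0.4685, -0.0012, 0.0369]
eef_rot: [2.011, 2.404, 0.009]
force: [4.8, 1.1, 17.9]
gripper_width: -0.002
```

```bash
python3 -m jog '[[0,-0.004,0,0,0,0],[0,-0.008,0,0,0,0],[0,-0.011,0,0,0,0],[0,-0.014,0,0,0,0]]'
```

```text
time_s: 21.18
eef_pos: [0.4644, -0.0021, 0.037]
eef_rot: [2.01, 2.403, 0.011]
force: [10.1, 2.2, 14.7]
gripper_width: 0.0
```

```bash
python3 -m jog '[[0,-0.002,0,0,0,0],[0,-0.004,0,0,0,0],[0,-0.005,0,0,0,0]]'
```

```text
time_s: 21.55
eef_pos: [0.4625, -0.0025, 0.037]
eef_rot: [2.01, 2.403, 0.011]
force: [9.7, 2.3, 13.2]
gripper_width: 0.004
```

```bash
python3 -m jog '[[0,0,0.001,0,0,0],[0,-0.002,0.0015,0,0,0],[0,-0.005,0.0015,0,0,0],[0,-0.006,0.0015,0,0,0]]'; python3 -m jog '[[0,0.006,-0.004,0,0,0],[0,0.006,-0.02,0,0,0],[0,0.006,-0.1,0,0,0],[0,0.006,-0.22,0,0,0],[0,0.006,-0.3,0,0,0]]'; python3 -c "
from h import *
go((.40,.19,.25),10.2)"
```

```text
time_s: 22.05
eef_pos: [0.4613, -0.0029, 0.0369]
eef_rot: [2.009, 2.402, 0.013]
force: [10.4, 3.0, 16.1]
gripper_width: -0.003
time_s: 22.68
eef_pos: [0.4559, -0.0021, 0.1557]
eef_rot: [2.016, 2.41, 0.0]
force: [0.4, 0.2, -0.4]
gripper_width: -0.0
{'time_s': np.float64(22.675), 'eef_pos': array([ 0.4559, -0.0021,  0.1557]), 'eef_rot': array([2.0158, 2.4096, 0.    ]), 'force': array([ 0.3959,  0.1694, -0.4176]), 'gripper_width': np.float64(-0.0)}
row [ 0.4975 -0.0528 -0.2357] [ 0.      0.     -0.0001] mm 221.0 joints [-0.17  0.22 -0.46  0.89 -0.    1.23]
```

```bash
python3 -m jog '[[0,0,-0.12,0,0,0],[0.12,-0.05,-0.23,0,0,0],[0.25,-0.15,-0.235,0,0,0],[0.4,-0.25,-0.235,0,0,0],[0.5,-0.3,-0.235,0,0,0]]'; python3 -m jog '[[0.15,-0.1,0,0,0,0],[0.2,-0.1,0,0,0,0],[0.3,-0.1,0,0,0,0],[0.3,-0.1,0,0,0,0]]'
python3 - <<'E'
from h import *
snap('top','t5'); snap('scene','s5')
a=cv2.imread('pics/t5.png')[145:280,285:385]; b=cv2.imread('pics/s5.png')[180:310,280:450]
cv2.imwrite('pics/c5.png',np.hstack([cv2.resize(a,(400,540),interpolation=cv2.INTER_CUBIC),cv2.resize(b,(400,540))])); st()
E
```

```text
time_s: 23.3
eef_pos: [0.3007, 0.1741, 0.248]
eef_rot: [-2.017, -2.408, 0.0]
force: [0.8, 0.5, -0.1]
gripper_width: 0.001
time_s: 23.8
eef_pos: [0.2411, 0.2858, 0.2477]
eef_rot: [-2.011, -2.413, 0.002]
force: [-1.1, 1.4, -0.3]
gripper_width: -0.004
{'time_s': np.float64(23.9), 'eef_pos': array([0.2416, 0.2841, 0.2477]), 'eef_rot': array([-2.0141, -2.4109,  0.0027]), 'force': array([ 0.5145,  0.2409, -0.269 ]), 'gripper_width': np.float64(0.0037)}
```

View pics/c5.png

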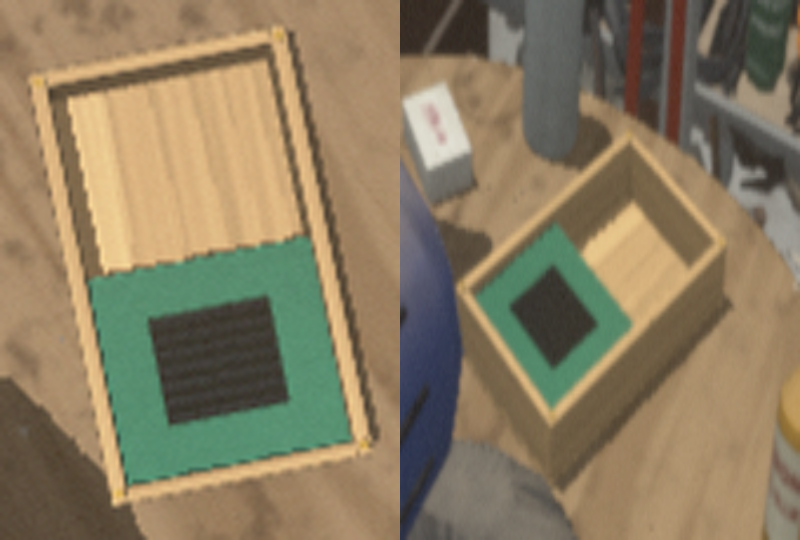

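Run:
```python
from h import *
def m(n):
    im=cv2.imread(f'pics/{n}.png').astype(int); B,G,Rr=im[...,0],im[...,1],im[...,2]
    g=((G-Rr>25)&(G>60)).astype(np.uint8); g[:140]=0;g[285:]=0;g[:,:285]=0;g[:,390:]=0
    g=cv2.morphologyEx(g,cv2.MORPH_OPEN,np.ones((3,3)))
    c=max(cv2.findContours(g,cv2.RETR_EXTERNAL,cv2.CHAIN_APPROX_NONE)[0],key=cv2.contourArea)
    r=cv2.minAreaRect(c); h=cv2.moments(cv2.convexHull(c)); p=(h['m10']/h['m00'],h['m01']/h['m00'])
    # patch centroid
    w=np.zeros(g.shape,np.uint8); cv2.fillConvexPoly(w,cv2.convexHull(c),1); w=cv2.erode(w,np.ones((7,7)))
    d=(w>0)&(G<90)&(abs(G-Rr)<25); yy,xx=np.nonzero(d); q=(xx.mean(),yy.mean())
    return px2w('top',[p,q],.038),d.sum()
a,b=m('top0'),m('t5'); print(a,b,np.linalg.norm((a[0]-b[0])[:,:2],axis=1), np.degrees(np.arctan2(*(a[0]-b[0])[1,[1,0]])))
for q in("carton","jar","flask","glue"): print(q,[np.round(d["pixel"]) for d in nets.search_frame("top",q)[:1]])
```

```text
(array([[0.56853271, 0.01788191, 0.038     ],
       [0.56830091, 0.01842152, 0.038     ]]), np.int64(809)) (array([[ 4.62653127e-01, -6.83251800e-05,  3.80000000e-02],
       [ 4.62452884e-01,  1.89051872e-04,  3.80000000e-02]]), np.int64(819)) [0.10739039 0.10740683] 9.773367591803726
carton [array([235., 245.])]
jar [array([336., 211.])]
flask [array([246., 181.])]
glue [array([446., 176.])]
```

```bash
python3 -c "
from h import *
st(); print(workorder.job_done())"
```

```text
{'time_s': np.float64(24.1), 'eef_pos': array([0.2425, 0.2837, 0.248 ]), 'eef_rot': array([ 2.0174e+00,  2.4082e+00, -6.0000e-04]), 'force': array([ 0.4261,  0.351 , -0.5526]), 'gripper_width': np.float64(0.0007)}
the job is handed in; nothing more can be done
None
```

The offcut is flat in the front bay and the green cover is shut over it. I handed the job in at 24.1 s, with the arm clear of everything; no verdict was reported.

- **Offcut:** I set it down on the bay floor, feeling contact at about 8 N. A picture taken before the cover moved showed it lying flat.
- **Cover:** I found its top at about 38 mm height. I dragged it with 10–18 N of press in the readings, below your 15 N minimum at the start and again at the stop. Near the end the drag force rose from about 5 to 10 N and the fingers slid on over the cover, which fits the front stop.
- **Final picture:** It shows the cover over the front bay with no visible gap at the front wall.

**Checks that disagreed:**
- **Cover travel:** The images give 107.4 mm of travel, not 112 mm. The first picture puts the cover about 3–4 mm forward of its rear stop, which accounts for most of the difference. Its final centre is within about 1 mm of where it should be when home. I did not push it a second time.
- **Jar:** The last network search for it landed on the case instead, so its position is not confirmed. The arm only passed well above it.

The carton, tall bottle and glue bottle were found within about 3 pixels (roughly 7 mm) of where they started, and nothing touched them.

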